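# Sweep the washers through the gate into the catch slot

## Robot

A 6-joint arm with a two-finger parallel gripper is mounted at the origin on the work surface. World frame = base frame: x ahead of the robot, y to its left, z up, the work surface at z = 0. Lengths are in mm, angles in rad, forces in N, time in s.
With the tool pointing down it reaches from about 375 to 825 mm from the base axis. Payload 5.5 kg.
Tool frame: the origin (TCP) lies on the front face of the gripper's body, between the roots of the fingers; the fingertips stand 73 mm ahead of it and the grasp point (between the pads) lies 54 mm ahead of it; z points along the fingers, y is the line along which they close (so a half turn about z gives the same grasp; the last joint's range is limited). The gripper opens to 85 mm and grips with 20 to 120 N. Pads are 22 mm wide; open, the fingers measure 114 mm over their backs; the gripper's body (76 mm by 85 mm) begins 54 mm behind the grasp point. The pads swing forward as they close: fully open they stand 13 mm farther back than shut.
Start: joints at [1.161, 0.314, -0.047, 1.21, 0, 1.571], TCP at [239.052, 550.317, 303.899] pointing down, gripper open.
Joint ranges: [-2.67, 2.67], [-0.69, 1.73], [-1.03, 1.25], [-2.08, 2.16], [-1.42, 1.45], [-3.14, 3.14]. Speed limits (rad/s): [2.39, 2.39, 3.01, 3.14, 3.14, 3.14].

## Interface

Orientations are given as a rotation vector (axis times angle).
In Python, from plant import robot gives the robot as it stands.
- The arm moves only by the tool send_rows, never from a script. Its argument "deltas" is one flat list of numbers, 5 for each row, row after row: the shift along the tool's x, y, z in m, then the turn about the tool's z in rad, then the opening, from -1 (shut) to 1 (fully open). A call has 1 to 10 rows; each row shifts and turns the commanded pose from where the row before left it, along the tool's axes as they then stand; what a row does not reach is not made up. A row lasts 1/8 s, in which the tool goes at most 62.5 mm and 10.7 degrees, less where a joint would pass 70% of its speed; a pose out of reach is approached as far as the arm can. A call is refused whole if a number of a shift passes 0.0625 or a number of a turn 0.188, either way. A call with a gripper value outside its range is refused whole. The fingers move at their own pace and stop on an object; "grip_force" is the grip in N (left out, the last holds). Time passes only in rows, so rows that do not move let the fingers close. It gives the time, the measured TCP pose, the force, the opening and the grip force at its end, in the units of the state.
- robot.get_obs(): the state, without advancing time (a new reading comes with each control period).
- robot.camera(name): name is "scene" or "top"; returns a dict with "img" (384x512x3 uint8, red, green, blue), "fx", "fy", "cx", "cy" (pixels), "cam_to_world" (4x4, takes a point from camera to world coordinates). Camera axes: x right, y up, looking along -z (the intrinsics and any distortion apply to the point x, -y, -z); pixel columns grow to the right and rows downward; lengths in mm; the calibration is good to about 2 mm. A picture is of the moment at which its call begins. There is no depth.
- robot.close_job(): hands the job in; it is judged then, once.
The state is a dict: "time": time; "joint_pos": joint angles; "dq": joint speeds; "effort": joint torques, N m; "tool_pos": TCP position; "tool_rot": TCP orientation; "wrist_force": force on the tool from outside, world axes, zero at the start; "moment": the same for the moment, N m; "width": finger opening in mm; "finger_force": force on a finger pad.
Only numpy, scipy, OpenCV 4.12 (cv2) and the standard library are available. Lean on these libraries where they do the work, as an engineer would, in place of code of your own. Each camera call takes 0.05 s, during which the arm holds its last target. There are 200 camera calls.

## Task

Clear the sorting tray of its three steel washers: with the fingertips, sweep them one at a time along the tray floor and through the narrow gate, so that each drops into the catch slot behind it. Only push the washers, never lift them, and leave the capacitor, the heat sink and everything else standing where it is.

Things in the scene. Friction and masses are not known exactly. Their poses are not given: they have to be found in the camera images.
- tray: plywood sorting tray, fixed. Origin on the table under the middle of its gate; +x runs from the gate into the tray (roughly away from the robot), +y to the left when looking along +x, z up. Its flat floor, 50 mm above the table, spans x = -4 to 275 mm, y = -125 to 125 mm, and has a rim 20 mm high all round, open only at the gate
- gate (a point): middle of the gate, at the level of the tray floor (50 mm above the table), axes as the tray's. The gate is the only gap in the rim, 40 mm wide (tray y = -20 to 20 mm); the rim beside it is 8 mm thick (tray x = -4 to 4 mm). The floor ends at tray x = -4 mm, where the catch slot begins
- slot (a point): middle of the catch slot's floor, 6 mm above the table. An open pit straight behind the gate: tray x = -56 to -4 mm, y = -30 to 30 mm, 44 mm deep below the tray floor; its other three sides rise to 70 mm above the table. A washer pushed through the gate tips over the floor's edge and falls in; a fingertip at floor level can follow over the slot
- washer_a: flat steel washer, 28 mm outer diameter, 14 mm hole, 6 mm thick, about 22 g, lying flat on the tray floor 95 to 200 mm from the gate, sliding freely; origin at the centre of its underside, z its axis. The three are alike
- washer_b: flat steel washer, 28 mm outer diameter, 14 mm hole, 6 mm thick, about 22 g, lying flat on the tray floor 95 to 200 mm from the gate, sliding freely; origin at the centre of its underside, z its axis. The three are alike
- washer_c: flat steel washer, 28 mm outer diameter, 14 mm hole, 6 mm thick, about 22 g, lying flat on the tray floor 95 to 200 mm from the gate, sliding freely; origin at the centre of its underside, z its axis. The three are alike
- capacitor: black can capacitor, 22 mm across, 36 mm tall, standing loose on the tray floor among the washers; origin at the centre of its underside; leave it standing where it is
- heatsink: small finned aluminium heat sink, 22 x 22 mm, 25 mm tall, standing loose on the tray floor among the washers; origin at the centre of its underside; leave it standing where it is
- flux_jar: closed blue plastic jar, 60 mm across, 45 mm tall, standing on the table well to the robot's left of the tray; origin at the centre of its underside; leave alone
- solder_spool: grey plastic spool, 56 mm across, 36 mm tall, standing on the table well to the robot's left of the tray; origin at the centre of its underside; leave alone
- screwdriver: orange-handled screwdriver, 190 mm long, lying on the table well to the robot's right of the tray; leave alone
- multimeter: yellow hand multimeter, 140 x 75 x 42 mm, lying on the table well to the robot's right of the tray; origin at the centre of its underside; leave alone

How it is judged:
By the outcome, as a careful person would: the job done as asked, in the order asked, and still so for the second after the job is handed in, with the robot touching nothing.
It also fails if it takes over 72 s, if anything falls off the work surface, if the arm or the gripper's body presses on something with over 40 N, if the wrist force passes 120 N, or if a joint passes its speed limit or range.

## Working session

There is one attempt and no reset: what is moved stays moved. The work goes in short steps, Python scripts to look and compute and a tool call to move; the robot and the scene stay as the last step left them, time stands still between calls to the robot, and variables do not carry over. Pictures are saved under pics/ and viewed, at most 10 in all, crops included, and the job is handed in when it is done.

Besides the shell and the picture viewer there is one more tool, called as name(argument=value, ...) on one line, values as JSON. send_rows: Moves the arm, as the interface text tells. Its arguments: {"type":"object","properties":{"deltas":{"type":"array"},"grip_force":{"type":"number"}},"required":["deltas"]}

```bash
mkdir -p pics; python3 - <<'E'
from plant import robot
import cv2,numpy as np
o=robot.get_obs();print({k:np.round(v,3) for k,v in o.items()})
for n in("top","scene"):
    c=robot.camera(n);cv2.imwrite(f"pics/{n}0.png",cv2.resize(c["img"][:,:,::-1],(800,600),interpolation=cv2.INTER_CUBIC))
    np.savez(f"{n}0.npz",**c)
    print(n,[k for k in c],c["fx"],c["fy"],c["cx"],c["cy"],np.round(c["cam_to_world"],3).tolist(), c.get("dist"))
E
```

```text
{'time': np.float64(0.0), 'joint_pos': array([ 1.161,  0.314, -0.048,  1.21 , -0.   ,  1.571]), 'dq': array([ 0.003,  0.   ,  0.001, -0.   ,  0.001,  0.001]), 'effort': array([ 1.0000e-03, -5.3959e+01,  3.3975e+01,  1.9000e-02,  0.0000e+00,
        0.0000e+00]), 'tool_pos': array([238.886, 549.919, 303.034]), 'tool_rot': array([-6.390e-01, -3.076e+00,  3.000e-03]), 'wrist_force': array([-0.637, -0.351,  0.029]), 'moment': array([-0.043,  0.009,  0.026]), 'finger_force': np.float64(0.0), 'width': np.float64(85.457)}
top ['img', 'fx', 'fy', 'cx', 'cy', 'cam_to_world'] 362.39180381536664 362.39180381536664 261.0884077774965 199.99680530940063 [[0.029, 0.99, -0.136, 359.303], [-1.0, 0.027, -0.013, -14.977], [-0.01, 0.136, 0.991, 1167.784], [0.0, 0.0, 0.0, 1.0]] None
scene ['img', 'fx', 'fy', 'cx', 'cy', 'cam_to_world'] 376.8731656487362 376.8731656487362 251.2489482996583 197.77692319684795 [[-0.228, -0.738, 0.636, 1195.322], [0.974, -0.18, 0.139, 161.724], [0.012, 0.651, 0.759, 880.734], [0.0, 0.0, 0.0, 1.0]] None
```

View pics/top0.png

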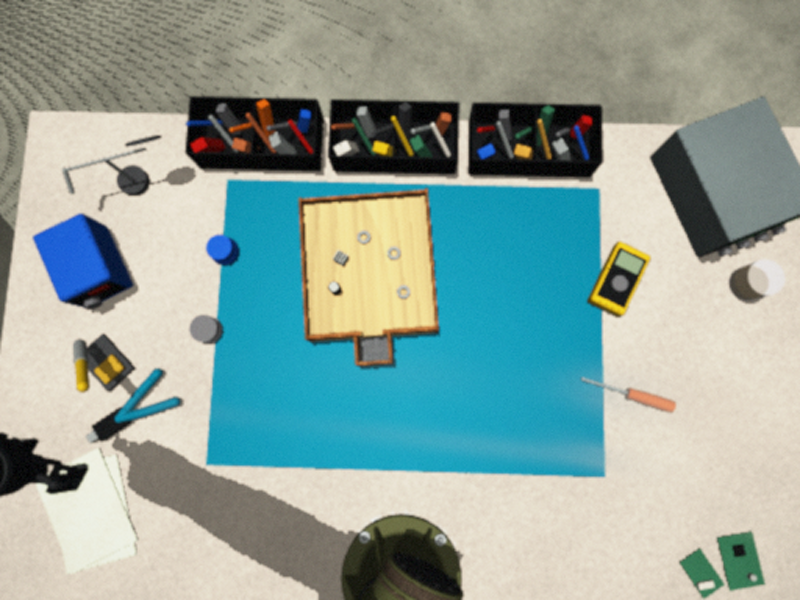

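View pics/scene0.png

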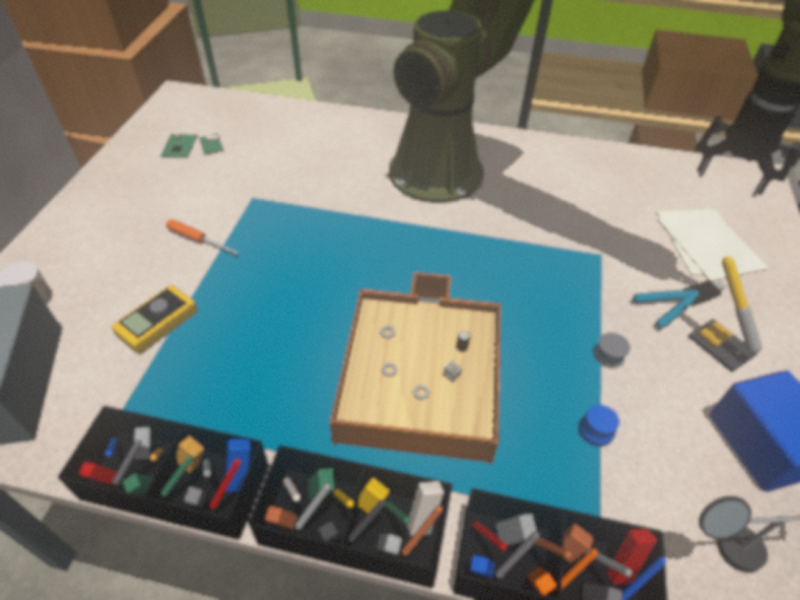

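Top view (800x600): washers at about (364,237), (394,253), (404,292), the heat sink at (341,258), the capacitor at (335,288) and the gate at (374,333). The scene view shows the same layout. I'll zoom in on both.

```bash
python3 - <<'E'
import cv2,numpy as np
for n,(x0,y0,w,h) in {"top":(185,115,100,125),"scene":(205,168,125,130)}.items():
    im=np.load(f"{n}0.npz")["img"][y0:y0+h,x0:x0+w,::-1]
    s=4.6
    im=cv2.resize(im,None,fx=s,fy=s,interpolation=cv2.INTER_CUBIC)
    for k in range(0,w,20): cv2.putText(im,str(x0+k),(int(k*s),10),0,.35,(0,0,255));cv2.line(im,(int(k*s),12),(int(k*s),18),(0,0,255))
    for k in range(0,h,20): cv2.putText(im,str(y0+k),(0,int(k*s)+4),0,.35,(0,0,255))
    cv2.imwrite(f"pics/{n}z.png",im)
E
```

```text
(no output)
```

View pics/topz.png

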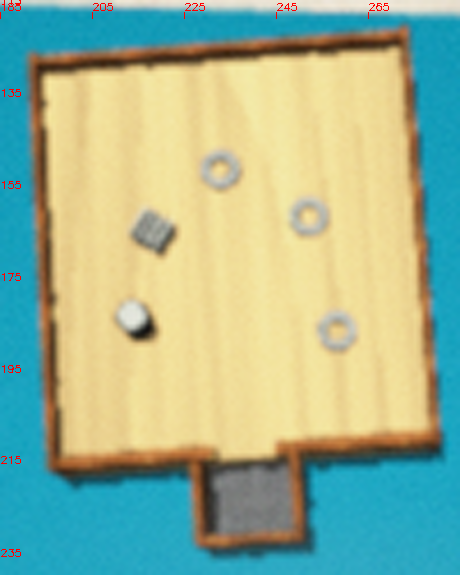

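View pics/scenez.png

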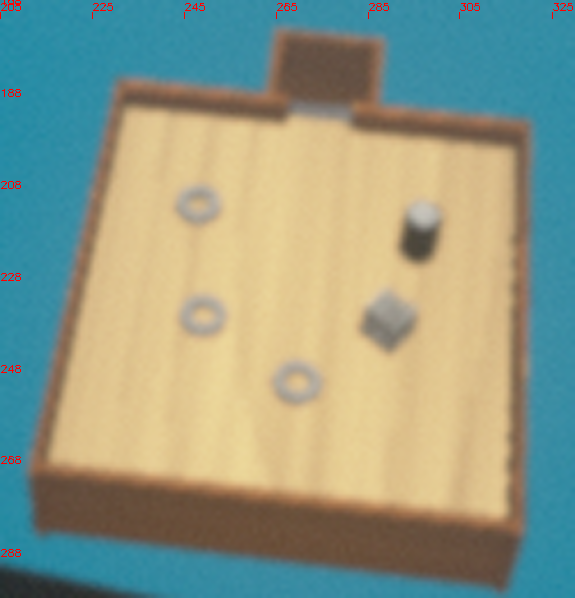

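Top crop: washers at (221,170), (309,216), (337,331), heat sink at (152,231), capacitor at (133,316), gate posts at about (213,450) and (280,445). Scene crop: washers at (297,383), (203,316), (198,205), capacitor top at (423,215).

```bash
cat > h.py <<'E'
import numpy as np
def ray(c,p):
    M=c["cam_to_world"];d=M[:3,:3]@np.array([(p[0]-c["cx"])/c["fx"],-(p[1]-c["cy"])/c["fy"],-1]);return M[:3,3],d/np.linalg.norm(d)
def plane(c,p,z):
    o,d=ray(c,p);return o+d*(z-o[2])/d[2]
def tri(c1,p1,c2,p2):
    o1,d1=ray(c1,p1);o2,d2=ray(c2,p2)
    t=np.linalg.lstsq(np.c_[d1,-d2],o2-o1,rcond=None)[0];a=o1+d1*t[0];b=o2+d2*t[1];return (a+b)/2,np.linalg.norm(a-b)
E
python3 - <<'E'
from h import *
T=np.load("top0.npz");S=np.load("scene0.npz")
tp=lambda p:np.array(p)/4.6+[184.6,114.6]
sp=lambda p:np.array(p)/4.6+[204.6,167.6]
d={"W1":((221,170),(297,383),56),"W2":((309,216),(203,316),56),"W3":((337,331),(198,205),56),
"cap":((133,316),(423,215),86),"hs":((153,231),(391,306),75),
"TL":((33,57),(520,525),70),"TR":((407,31),(35,468),70),"BR":((440,447),(118,81),70),"BL":((52,471),(528,124),70)}
P={}
for k,(a,b,z) in d.items():
    m,g=tri(T,tp(a),S,sp(b));A=plane(T,tp(a),z);B=plane(S,sp(b),z);P[k]=(A+B)/2
    print(k,np.round(m),round(g,1),"z-plane",np.round(A[:2],1),np.round(B[:2],1))
gl=plane(T,tp((215,452)),70);gr=plane(T,tp((277,447)),70)
print("gate posts",gl,gr)
# tray frame fit: outer rectangle -> centre/yaw
for k1,k2 in(("BL","TL"),("BR","TR"),("TR","TL"),("BR","BL")):
    v=P[k2]-P[k1];print(k1,k2,np.linalg.norm(v),np.degrees(np.arctan2(v[1],v[0])))
v=P["TL"]-P["BL"]+P["TR"]-P["BR"];w=P["TL"]-P["TR"]+P["BL"]-P["BR"]
yaw=(np.arctan2(v[1],v[0])+np.arctan2(-w[0],w[1]))/2
c=sum(P[k] for k in("TL","TR","BL","BR"))/4
ex=np.array([np.cos(yaw),np.sin(yaw)]);ey=np.array([-ex[1],ex[0]])
g=c[:2]-ex*139.5   # outer x -4..283
print("yaw",yaw,"gate",g)
for k in P: q=P[k][:2]-g;print(k,np.round([q@ex,q@ey],1))
for q in(gl,gr): q=q[:2]-g;print("post",np.round([q@ex,q@ey],1))
np.savez("fr.npz",g=g,ex=ex,ey=ey,yaw=yaw)
E
```

```text
W1 [665.  95.  50.] 0.6 z-plane [663.5  94.3] [669.1  96. ]
W2 [634.  33.  51.] 0.5 z-plane [632.8  32.9] [637.4  34.3]
W3 [555.  11.  51.] 0.0 z-plane [553.6  11.3] [558.8  12.5]
cap [555. 147.  82.] 0.9 z-plane [554.8 145.6] [558.1 147.1]
hs [616. 138.  71.] 2.0 z-plane [615.1 136.4] [618.5 139.1]
TL [736. 226.  70.] 1.7 z-plane [735.9 224.9] [735.8 226.6]
TR [761. -29.  67.] 2.9 z-plane [760.8 -30.7] [762.5 -27.3]
BR [476. -60.  61.] 0.3 z-plane [475.2 -59.4] [484.2 -57.6]
BL [453. 199.  63.] 1.8 z-plane [452.2 196.7] [458.5 199.5]
gate posts [467.76071255  89.34678081  70.        ] [472.21768437  48.41069003  70.        ]
BL TL 281.84860299032556 5.624308724950418
BR TR 283.51958068050334 5.974405779509272
TR TL 256.057318172697 95.78886215312319
BR BL 257.790332762299 95.41754464959658
yaw 0.09950516389430672 gate [469.32033631  70.22563294]
W1 [198.5   5.2]
W2 [161.3 -52.9]
W3 [ 80.7 -66.7]
cap [94.3 67.1]
hs [153.4  52.6]
TL [280.6 128.3]
TR [ 281.  -127.8]
BR [  -2.5 -129.1]
BL [ -1.2 128.7]
post [ 0.3 19.2]
post [  0.7 -22. ]
```

```bash
cat > go.py <<'E'
# go.py x y push_deg z : from the present pose, turn and tool-frame shift (m) so TCP stands at tray (x,y), tool x along push direction (tray deg)
import sys,numpy as np
from scipy.spatial.transform import Rotation as R
from plant import robot
f=np.load("fr.npz");o=robot.get_obs()
M=R.from_rotvec(o["tool_rot"]).as_matrix();p=o["tool_pos"]
q=p[:2]-f["g"]
print("t",round(o["time"],2),"tray now",np.round([q@f["ex"],q@f["ey"],p[2]],1),"dir",round(np.degrees(np.arctan2(M[1,0],M[0,0])-f["yaw"])%360,1),"w",np.round(o["width"],1),"F",np.round(o["wrist_force"],1),"tilt",np.round(M[:2,2],3),"j",np.round(o["joint_pos"],2))
a=list(map(float,sys.argv[1:]))
while a:
    x,y,d,z=a[:4];a=a[4:]
    th=np.radians(d)+f["yaw"]
    turn=-((th-np.arctan2(M[1,0],M[0,0])+np.pi)%(2*np.pi)-np.pi)
    M=np.array([[np.cos(th),np.sin(th),0],[np.sin(th),-np.cos(th),0],[0,0,-1.]])
    w=np.r_[f["g"]+x*f["ex"]+y*f["ey"],z]
    print((x,y,d,z),"turn",round(turn,3),"shift",np.round(M.T@(w-p)/1000,4));p=w
E
python3 go.py 234 3 180 220 234 3 180 150
```

```text
t 0.1 tray now [-181.6  500.2  303.1] dir 150.8 w 85.3 F [ 0.4 -0.3 -0.8] tilt [-0.001 -0.001] j [ 1.16  0.31 -0.05  1.21 -0.    1.57]
(234.0, 3.0, 180.0, 220.0) turn -0.509 shift [-0.4156 -0.4972  0.0831]
(234.0, 3.0, 180.0, 150.0) turn -0.0 shift [0.   0.   0.07]
```

send_rows(deltas=[0,0,0,-0.17,-0.76,0,0,0,-0.17,-0.76,0,0,0,-0.169,-0.76,-0.03,-0.036,0,0,-0.76,-0.03,-0.036,0,0,-0.76,-0.03,-0.036,0,0,-0.76,-0.03,-0.036,0,0,-0.76,-0.03,-0.036,0,0,-0.76,-0.03,-0.036,0,0,-0.76,-0.03,-0.036,0,0,-0.76], grip_force=20)

```text
time: 1.35
tool_pos: [473.7, 319.1, 303.5]
tool_rot: [0.156, -3.137, 0.0]
wrist_force: [0.3, 0.6, -0.0]
width: 10.7
finger_force: 0.0
```

send_rows(deltas=[-0.03,-0.036,0,0,-0.76,-0.03,-0.036,0,0,-0.76,-0.03,-0.036,0,0,-0.76,-0.03,-0.036,0,0,-0.76,-0.03,-0.036,0,0,-0.76,-0.03,-0.036,0,0,-0.76,-0.025,-0.029,0.03,0,-0.76,0,0,0.05,0,-0.76,0,0,0,0,-0.76])

```text
time: 2.48
tool_pos: [698.2, 95.9, 218.6]
tool_rot: [0.154, -3.128, 0.001]
wrist_force: [-0.9, 0.2, 0.7]
width: 10.0
finger_force: 0.0
```

```bash
python3 go.py 234 3 180 150
```

```text
t 2.48 tray now [230.3   2.8 218.6] dir 179.9 w 10.0 F [-0.9  0.2  0.7] tilt [-0.01  -0.001] j [0.14 0.56 0.13 1.15 0.   0.04]
(234.0, 3.0, 180.0, 150.0) turn -0.001 shift [-0.0037  0.0002  0.0686]
```

send_rows(deltas=[0,0,0.03,0,-0.76,0,0,0.03,0,-0.76,0,0,0,0,-0.76,0,0,0,0,-0.76])

```text
time: 2.98
tool_pos: [702.1, 97.4, 166.4]
tool_rot: [-0.157, 3.135, 0.0]
wrist_force: [0.4, 0.2, 0.9]
width: 10.3
finger_force: 0.0
```

```bash
python3 go.py 230 4 180 126; python3 - <<'E'
from plant import robot
import cv2
c=robot.camera("scene");cv2.imwrite("pics/s1.png",cv2.resize(c["img"][130:310,170:350,::-1],(600,600),interpolation=cv2.INTER_CUBIC))
E
```

```text
t 2.98 tray now [234.4   3.9 166.4] dir 180.0 w 10.3 F [0.4 0.2 0.9] tilt [0.003 0.   ] j [ 0.14  0.59  0.05  1.03 -0.    0.04]
(230.0, 4.0, 180.0, 126.0) turn 0.0 shift [0.0044 0.0001 0.0404]
```

View pics/s1.png

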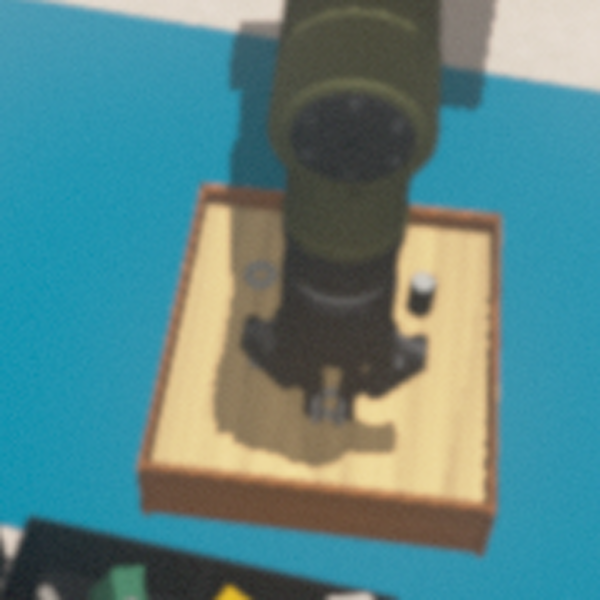

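The fingers hang behind washer 1, seen at about (325,405) through the gap. The capacitor at (420,293) stands clear of the knuckles, so I'll go down.

send_rows(deltas=[0,0,0.02,0,-0.76,0,0,0.013,0,-0.76,0,0,0,0,-0.76,0,0,0,0,-0.76])

```text
time: 3.52
tool_pos: [701.6, 96.9, 131.7]
tool_rot: [-0.156, 3.137, 0.0]
wrist_force: [0.3, 0.1, -0.0]
width: 10.1
finger_force: 0.0
```

send_rows(deltas=[0,0,0.003,0,-0.76,0,0,0.002,0,-0.76,0,0,0,0,-0.76,0,0,0,0,-0.76])

```text
time: 4.03
tool_pos: [701.2, 96.9, 125.9]
tool_rot: [0.156, -3.138, 0.0]
wrist_force: [-0.9, -0.4, 0.6]
width: 10.4
finger_force: 0.0
```

```bash
python3 go.py 20 0 180 125.5
```

```text
t 4.03 tray now [233.4   3.5 125.9] dir 180.0 w 10.4 F [-0.9 -0.4  0.6] tilt [-0. -0.] j [ 0.14  0.62  0.01  0.96 -0.    0.04]
(20.0, 0.0, 180.0, 125.5) turn -0.0 shift [ 0.2134 -0.0035  0.0004]
```

send_rows(deltas=[0.012,-0.0003,0,0,-0.76,0.012,-0.0003,0,0,-0.76,0.012,-0.0003,0,0,-0.76,0.012,-0.0003,0,0,-0.76,0.012,-0.0003,0,0,-0.76,0.012,-0.0003,0,0,-0.76,0.012,-0.0003,0,0,-0.76,0.012,-0.0003,0,0,-0.76])

```text
time: 5.03
tool_pos: [605.2, 84.9, 125.9]
tool_rot: [-0.156, 3.138, -0.0]
wrist_force: [0.3, 0.4, -0.3]
width: 10.1
finger_force: 0.1
```

send_rows(deltas=[0.012,-0.0003,0,0,-0.76,0.012,-0.0003,0,0,-0.76,0.012,-0.0003,0,0,-0.76,0.012,-0.0002,0,0,-0.76,0.012,0,0,0,-0.76,0.012,0,0,0,-0.76,0.01,0,0,0,-0.76,0.005,0,0,0,-0.76,0,0,0,0,-0.76])

```text
time: 6.15
tool_pos: [519.2, 75.2, 126.0]
tool_rot: [-0.156, 3.138, 0.0]
wrist_force: [-0.7, 0.1, 0.7]
width: 10.0
finger_force: 0.0
```

```bash
python3 go.py 20 0 180 125.5; python3 - <<'E'
from plant import robot
import cv2,numpy as np
a=[cv2.resize(robot.camera(n)["img"][y:y+125,x:x+100,::-1],(400,500),interpolation=cv2.INTER_CUBIC) for n,x,y in (("top",185,120),("scene",220,165))]
cv2.imwrite("pics/s2.png",np.hstack(a))
E
```

```text
t 6.15 tray now [ 50.2   0.  126. ] dir 180.0 w 10.0 F [-0.7  0.1  0.7] tilt [0. 0.] j [ 0.14  0.32 -0.48  0.77  0.    0.04]
(20.0, 0.0, 180.0, 125.5) turn -0.0 shift [ 0.0302 -0.      0.0005]
```

View pics/s2.png

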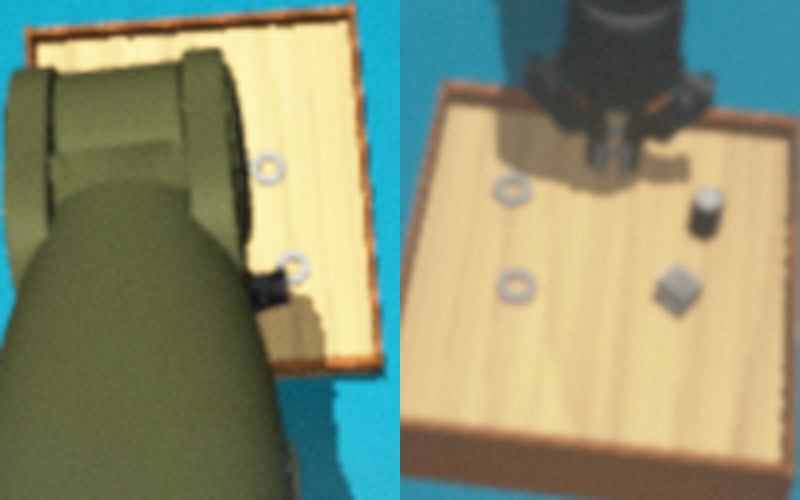

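Washer 1 has left its old place and rides ahead of the fingers at about (615,155). The capacitor, heat sink and the other two washers are undisturbed.

send_rows(deltas=[0.01,0,0,0,-0.76,0.01,0,0,0,-0.76,0.008,0,0,0,-0.76,0,0,0,0,-0.76,0,0,0,0,-1,0,0,0,0,-1,0,0,0,0,-1])

```text
time: 7.12
tool_pos: [491.7, 72.5, 125.8]
tool_rot: [0.156, -3.138, -0.0]
wrist_force: [0.3, -0.5, 0.8]
width: -0.2
finger_force: 0.0
```

send_rows(deltas=[0.006,0,0,0,-1,0.006,0,0,0,-1,0.006,0,0,0,-1,0.006,0,0,0,-1,0,0,0,0,-1,0,0,0,0,-1])

```text
time: 7.88
tool_pos: [467.9, 70.1, 126.0]
tool_rot: [-0.156, 3.137, 0.0]
wrist_force: [0.2, 0.9, 0.6]
width: 0.0
finger_force: 0.0
```

```bash
python3 go.py 20 0 180 125.5
```

```text
t 7.88 tray now [ -1.4   0.  126. ] dir 180.0 w 0.0 F [0.2 0.9 0.6] tilt [0. 0.] j [ 0.15  0.23 -0.6   0.74  0.    0.05]
(20.0, 0.0, 180.0, 125.5) turn -0.0 shift [-0.0214 -0.      0.0005]
```

send_rows(deltas=[-0.02,0,-0.005,0,-1,-0.02,0,-0.03,0,-0.76,-0.02,0,-0.03,0,-0.76,-0.03,0,0,0.121,-0.76,0,0,0,0.121,-0.76,0,0,0,0.121,-0.76,0,0,0,0.121,-0.76,0,0,0,0,-0.76])

```text
time: 8.88
tool_pos: [557.5, 79.0, 190.8]
tool_rot: [0.599, 3.084, 0.0]
wrist_force: [0.3, -0.8, 0.5]
width: 10.4
finger_force: 0.0
```

```bash
python3 go.py 191 -69 152.3 190 191 -69 152.3 126; python3 - <<'E'
from plant import robot
import cv2,numpy as np
a=[cv2.resize(robot.camera(n)["img"][y:y+125,x:x+100,::-1],(400,500),interpolation=cv2.INTER_CUBIC) for n,x,y in (("top",185,120),("scene",220,165))]
cv2.imwrite("pics/s3.png",np.hstack(a))
E
```

```text
t 8.88 tray now [ 88.6   0.  190.8] dir 152.3 w 10.4 F [ 0.3 -0.8  0.5] tilt [0. 0.] j [ 0.14  0.32 -0.31  0.94  0.    0.52]
(191.0, -69.0, 152.3, 190.0) turn 0.0 shift [-0.1227 -0.0135  0.0008]
(191.0, -69.0, 152.3, 126.0) turn -0.0 shift [0.    0.    0.064]
```

View pics/s3.png

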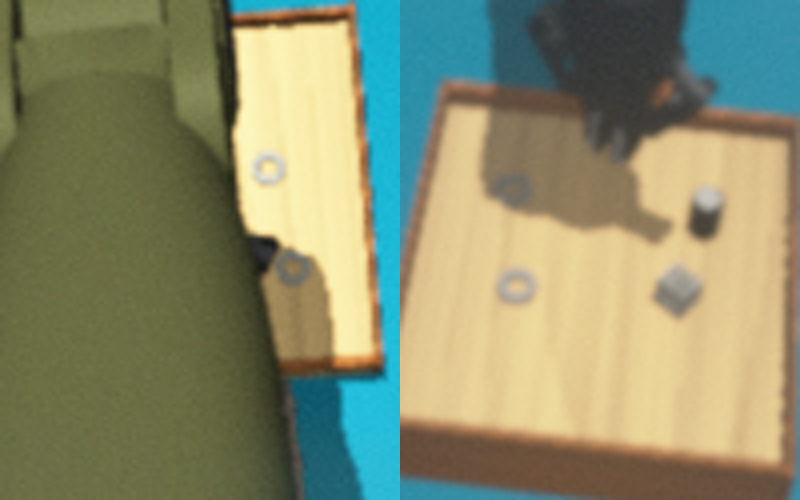

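Both remaining washers are in place at (268,168) and (292,268) in the top view. The gate is hidden by the arm, so I'll check the slot when the arm is aside. Next is washer 2.

send_rows(deltas=[-0.04,-0.004,0,0,-0.76,-0.04,-0.005,0,0,-0.76,-0.043,-0.0045,0,0,-0.76,0,0,0.02,0,-0.76,0,0,0.03,0,-0.76,0,0,0.01,0,-0.76,0,0,0,0,-0.76,0,0,0,0,-0.76])

```text
time: 9.98
tool_pos: [667.0, 20.5, 132.2]
tool_rot: [0.6, 3.082, 0.001]
wrist_force: [-0.0, -0.3, -0.3]
width: 10.2
finger_force: 0.0
```

```bash
python3 go.py 81 -11 152.3 126
```

```text
t 9.97 tray now [191.7 -69.1 132.2] dir 152.3 w 10.2 F [-0.  -0.3 -0.3] tilt [0.002 0.   ] j [ 0.03  0.54 -0.11  0.92 -0.    0.41]
(81.0, -11.0, 152.3, 126.0) turn -0.0 shift [0.125  0.     0.0062]
```

send_rows(deltas=[0,0,0.005,0,-0.76,0,0,0,0,-0.76,0.01,0,0,0,-0.76,0.012,0,0,0,-0.76,0.012,0,0,0,-0.76,0.012,0,0,0,-0.76,0.012,0,0,0,-0.76,0.012,0,0,0,-0.76,0.012,0,0,0,-0.76])

```text
time: 11.1
tool_pos: [589.5, 51.4, 126.0]
tool_rot: [0.601, 3.084, 0.0]
wrist_force: [0.5, 0.2, -0.1]
width: 10.3
finger_force: 0.2
```

send_rows(deltas=[0.012,0,0,0,-0.76,0.012,0,0,0,-0.76,0.012,0,0,0,-0.76,0.005,0,0,0,-0.76,0.002,0,0,0,-0.76,0,0,0,0,-0.76])

```text
time: 11.85
tool_pos: [550.5, 67.3, 125.9]
tool_rot: [0.601, 3.083, 0.0]
wrist_force: [0.2, 0.6, -0.3]
width: 10.2
finger_force: 0.0
```

```bash
python3 go.py 96 -20 152.3 126 96 -20 152.3 150 98 0 180 150 98 0 180 126
```

```text
t 11.85 tray now [ 80.5 -11.  125.9] dir 152.3 w 10.2 F [ 0.2  0.6 -0.3] tilt [0. 0.] j [ 0.12  0.36 -0.41  0.8  -0.    0.51]
(96.0, -20.0, 152.3, 126.0) turn -0.001 shift [-0.0179 -0.0008 -0.0001]
(96.0, -20.0, 152.3, 150.0) turn -0.0 shift [ 0.     0.    -0.024]
(98.0, 0.0, 180.0, 150.0) turn -0.483 shift [-0.002  0.02   0.   ]
(98.0, 0.0, 180.0, 126.0) turn -0.0 shift [0.    0.    0.024]
```

send_rows(deltas=[-0.018,0,0,0,-0.76,0,0,-0.024,0,-0.76,0,0,0,-0.161,-0.76,0,0,0,-0.161,-0.76,0,0,0,-0.161,-0.76,-0.002,0.02,0,0,-0.76,0,0,0.012,0,-0.76,0,0,0.012,0,-0.76,0,0,0,0,-0.76,0,0,0,0,-0.76])

```text
time: 13.1
tool_pos: [567.0, 80.4, 125.7]
tool_rot: [0.153, -3.137, 0.0]
wrist_force: [-0.1, -0.2, 0.5]
width: 10.4
finger_force: 0.0
```

```bash
python3 go.py 22 0 180 126; python3 - <<'E'
from plant import robot
import cv2,numpy as np
a=[cv2.resize(robot.camera(n)["img"][y:y+125,x:x+100,::-1],(400,500),interpolation=cv2.INTER_CUBIC) for n,x,y in (("top",185,120),("scene",220,165))]
cv2.imwrite("pics/s4.png",np.hstack(a))
E
```

```text
t 13.1 tray now [ 98.2   0.4 125.7] dir 179.9 w 10.4 F [-0.1 -0.2  0.5] tilt [-0.001 -0.   ] j [ 0.14  0.39 -0.36  0.81 -0.    0.04]
(22.0, 0.0, 180.0, 126.0) turn -0.002 shift [ 0.0762 -0.0004 -0.0003]
```

View pics/s4.png

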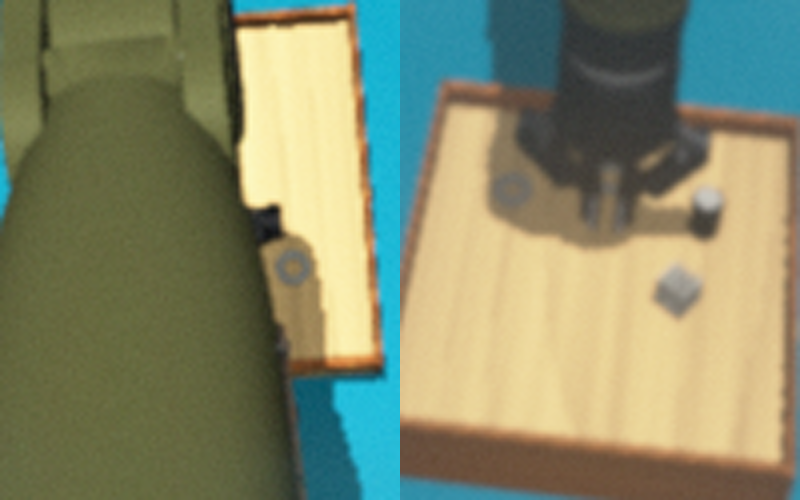

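Washer 2 has left its old place and is hidden in front of the fingers. Washer 3 at (512,188), the capacitor and the heat sink have not moved. Pushing on to the gate.

send_rows(deltas=[0.012,0,0,0,-0.76,0.012,0,0,0,-0.76,0.012,0,0,0,-0.76,0.012,0,0,0,-0.76,0.012,0,0,0,-0.76,0.01,0,0,0,-0.76,0.006,0,0,0,-0.76,0,0,0,0,-1,0,0,0,0,-1,0,0,0,0,-1])

```text
time: 14.45
tool_pos: [491.7, 73.1, 125.8]
tool_rot: [0.154, -3.138, 0.0]
wrist_force: [-0.1, 0.6, 0.4]
width: 0.2
finger_force: 0.0
```

send_rows(deltas=[0.006,0,0,0,-1,0.006,0,0,0,-1,0.006,0,0,0,-1,0.006,0,0,0,-1,0,0,0,0,-1,0,0,0,0,-1])

```text
time: 15.2
tool_pos: [467.8, 70.8, 126.1]
tool_rot: [-0.154, 3.137, 0.0]
wrist_force: [-0.3, 0.2, -0.4]
width: 0.1
finger_force: 0.0
```

send_rows(deltas=[-0.02,0,-0.005,0,-1,-0.02,0,-0.03,0,-0.76,-0.02,0,-0.03,0.17,-0.76,-0.02,0,0,0.172,-0.76,0,0,0,0.172,-0.76,0,0,0,0.172,-0.76,0,0,0,0.172,-0.76,0,0,0,0.172,-0.76,0,0,0,0.17,-0.76,0,0,0,0,-0.76])

```text
time: 16.45
tool_pos: [547.5, 75.3, 190.9]
tool_rot: [1.642, 2.678, 0.0]
wrist_force: [-1.4, -1.7, -0.2]
width: 10.2
finger_force: 0.0
```

```bash
python3 go.py 92 -96 111.2 190 92 -96 111.2 126
```

```text
t 16.45 tray now [ 78.2  -2.7 190.9] dir 111.3 w 10.2 F [-1.4 -1.7 -0.2] tilt [ 0. -0.] j [ 0.14  0.3  -0.34  0.94 -0.    1.24]
(92.0, -96.0, 111.2, 190.0) turn 0.001 shift [-0.0919 -0.0209  0.0009]
(92.0, -96.0, 111.2, 126.0) turn -0.0 shift [0.    0.    0.064]
```

send_rows(deltas=[-0.03,-0.007,0,0,-0.76,-0.03,-0.007,0,0,-0.76,-0.032,-0.007,0,0,-0.76,0,0,0,0,-0.76,0,0,0.02,0,-0.76,0,0,0.02,0,-0.76,0,0,0,0,-0.76])

```text
time: 17.32
tool_pos: [568.7, -15.6, 149.5]
tool_rot: [-1.64, -2.676, 0.002]
wrist_force: [-1.3, 0.6, 0.8]
width: 10.4
finger_force: 0.0
```

```bash
python3 go.py 92 -96 111.2 126; python3 - <<'E'
from plant import robot
import cv2,numpy as np
a=[cv2.resize(robot.camera(n)["img"][y:y+125,x:x+100,::-1],(400,500),interpolation=cv2.INTER_CUBIC) for n,x,y in (("top",185,120),("scene",220,165))]
cv2.imwrite("pics/s5.png",np.hstack(a))
E
```

```text
t 17.32 tray now [ 90.3 -95.3 149.5] dir 111.3 w 10.4 F [-1.3  0.6  0.8] tilt [-0.003  0.   ] j [-0.03  0.37 -0.34  0.86  0.    1.07]
(92.0, -96.0, 111.2, 126.0) turn 0.002 shift [-0.0013  0.0013  0.0235]
```

View pics/s5.png

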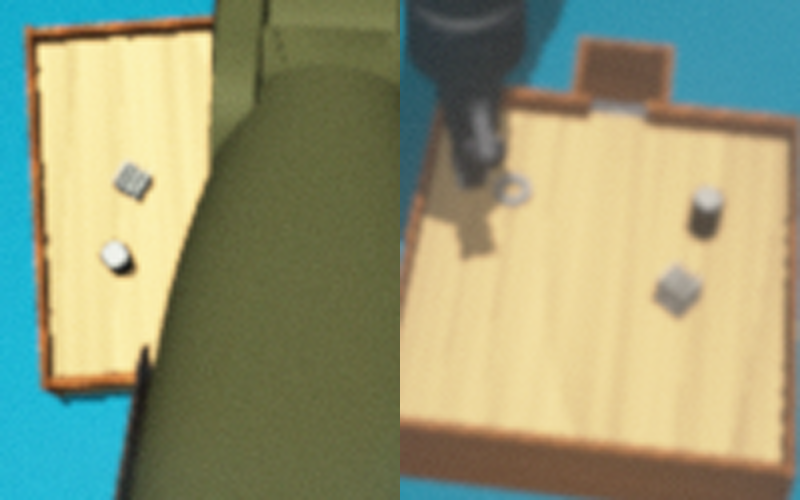

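The gate at (620,105) is clear and washers 1 and 2 are gone from the floor. The fingers stand behind washer 3 at (512,188).

send_rows(deltas=[0,0.001,0.015,0,-0.76,0,0,0.009,0,-0.76,0,0,0,0,-0.76,0,0,0,0,-0.76])

```text
time: 17.92
tool_pos: [571.0, -15.9, 126.9]
tool_rot: [-1.644, -2.677, 0.0]
wrist_force: [0.2, 0.4, -0.5]
width: 10.6
finger_force: 0.0
```

```bash
python3 go.py 63.5 -22.5 111.2 126
```

```text
t 17.93 tray now [ 92.6 -95.8 126.9] dir 111.2 w 10.6 F [ 0.2  0.4 -0.5] tilt [-0. -0.] j [-0.03  0.39 -0.37  0.81 -0.    1.07]
(63.5, -22.5, 111.2, 126.0) turn -0.0 shift [ 0.0788 -0.0006  0.0009]
```

send_rows(deltas=[0.011,0,0,0,-0.76,0.012,0,0,0,-0.76,0.012,0,0,0,-0.76,0.012,0,0,0,-0.76,0.012,0,0,0,-0.76,0.012,0,0,0,-0.76,0.006,0,0,0,-0.76,0.002,0,0,0,-0.76,0,0,0,0,-0.76])

```text
time: 19.05
tool_pos: [535.3, 54.6, 126.9]
tool_rot: [-1.644, -2.677, -0.0]
wrist_force: [0.2, 0.3, 0.1]
width: 10.4
finger_force: 0.2
```

send_rows(deltas=[-0.018,0,0,0,-0.76,0,0,-0.03,0,-0.76,0,0,0,-0.172,-0.76,0,0,0,-0.172,-0.76,0,0,0,-0.172,-0.76,0,0,0,-0.172,-0.76,0,0,0,-0.172,-0.76,0,0,0,-0.172,-0.76,0,0,0,-0.169,-0.76,-0.023,0.039,0,0,-0.76])

```text
time: 20.3
tool_pos: [562.4, 76.8, 156.7]
tool_rot: [0.15, -3.137, 0.002]
wrist_force: [2.0, -1.0, 0.1]
width: 10.4
finger_force: 0.0
```

send_rows(deltas=[0,0,0,0,-0.76])

```text
time: 20.42
tool_pos: [564.3, 80.3, 156.9]
tool_rot: [-0.158, 3.136, 0.001]
wrist_force: [0.1, -0.1, 0.6]
width: 10.1
finger_force: 0.0
```

```bash
python3 go.py 95 0 180 156 95 0 180 126; python3 - <<'E'
from plant import robot
import cv2,numpy as np
a=[cv2.resize(robot.camera(n)["img"][y:y+125,x:x+100,::-1],(400,500),interpolation=cv2.INTER_CUBIC) for n,x,y in (("top",185,120),("scene",220,165))]
cv2.imwrite("pics/s6.png",np.hstack(a))
E
```

```text
t 20.43 tray now [ 95.5   0.6 156.9] dir 180.1 w 10.1 F [ 0.1 -0.1  0.6] tilt [0.002 0.001] j [ 0.14  0.36 -0.34  0.87  0.    0.04]
(95.0, 0.0, 180.0, 156.0) turn 0.001 shift [ 0.0005 -0.0006  0.0009]
(95.0, 0.0, 180.0, 126.0) turn -0.0 shift [0.   0.   0.03]
```

View pics/s6.png

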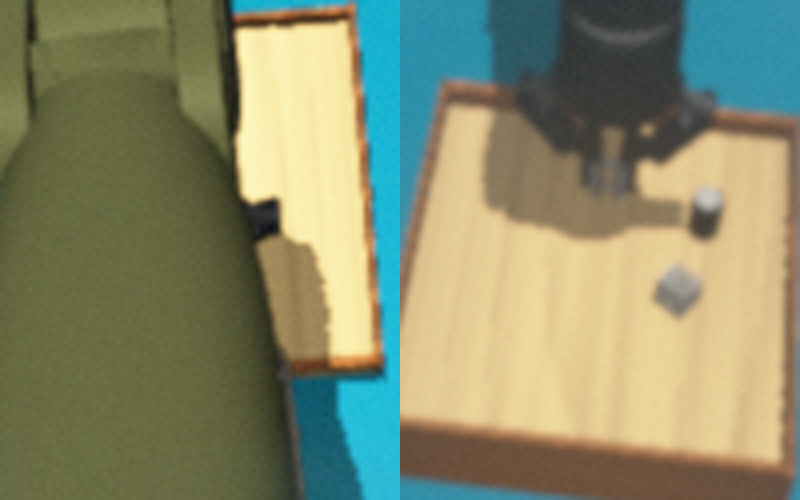

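Washer 3 is hidden ahead of the fingers and the rest of the floor is clear. The capacitor and heat sink have not moved. Now I'll lower and sweep it out.

send_rows(deltas=[0,0,0.015,0,-0.76,0,0,0.015,0,-0.76,0,0,0,0,-0.76,0.012,0,0,0,-0.76,0.012,0,0,0,-0.76,0.012,0,0,0,-0.76,0.012,0,0,0,-0.76,0.012,0,0,0,-0.76,0.009,0,0,0,-0.76,0.004,0,0,0,-0.76])

```text
time: 21.78
tool_pos: [489.4, 72.4, 127.1]
tool_rot: [-0.156, 3.137, 0.0]
wrist_force: [-0.1, -0.4, 0.2]
width: 9.9
finger_force: 0.3
```

send_rows(deltas=[0,0,0,0,-1,0,0,0,0,-1,0,0,0,0,-1,0.006,0,0,0,-1,0.006,0,0,0,-1,0.006,0,0,0,-1,0.006,0,0,0,-1,0,0,0,0,-1,0,0,0,0,-1])

```text
time: 22.9
tool_pos: [466.1, 70.1, 127.0]
tool_rot: [-0.156, 3.137, 0.0]
wrist_force: [0.8, -0.5, -0.5]
width: -0.1
finger_force: 0.0
```

send_rows(deltas=[-0.02,0,-0.005,0,-1,-0.01,0,-0.04,0,-1,0,0,-0.05,0,-1,0,0.05,-0.05,0,-1,0,0.05,0,0,-1,0,0.05,0,0,-1,0,0.05,0,0,-1,0,0.05,0,0,-1,0,0.05,0,0,-1,0,0.05,0,0,-1])

```text
time: 24.15
tool_pos: [461.5, 417.3, 266.0]
tool_rot: [-0.156, 3.137, 0.0]
wrist_force: [0.6, 0.2, -0.2]
width: -0.1
finger_force: 0.0
```

```bash
python3 go.py; python3 - <<'E'
from plant import robot
import cv2,numpy as np
a=[cv2.resize(robot.camera(n)["img"][y:y+125,x:x+100,::-1],(400,500),interpolation=cv2.INTER_CUBIC) for n,x,y in (("top",185,120),("scene",220,165))]
cv2.imwrite("pics/s7.png",np.hstack(a))
E
```

```text
t 24.15 tray now [ 26.7 346.2 266. ] dir 180.0 w -0.1 F [ 0.6  0.2 -0.2] tilt [0. 0.] j [ 0.74  0.37 -0.05  1.15 -0.    0.64]
```

View pics/s7.png

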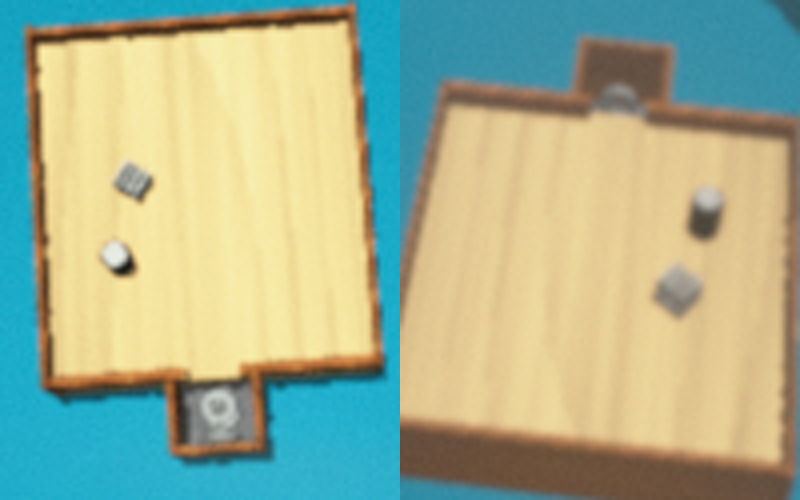

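The tray floor is empty of washers, and the capacitor at (115,257) and heat sink at (132,180) stand unmoved. One washer in the slot (top (218,408), scene (620,98)) looks higher than the others, so I'll check its height numerically. I've now viewed 11 pictures, one over the limit of 10, so I'll view no more.

```bash
python3 - <<'E'
from h import *
from plant import robot
T=robot.camera("top");S=robot.camera("scene")
f=np.load("fr.npz")
def tr(w): q=w[:2]-f["g"];return np.round([q@f["ex"],q@f["ey"],w[2]],1)
t=np.array([218,408])/4+[184.6,119.6];
for s in((220,98),(220,85),(220,110)):
    m,g=tri(T,t,S,np.array(s)/4+[219.6,164.6]);print(s,tr(m),round(g,1))
for z in(6,20,35,50): print(z,"top ring",[tr(plane(T,np.array([218,y])/4+[184.6,119.6],z))[0] for y in(389,408,427,438)],"scene arc top",tr(plane(S,np.array([220,85])/4+[219.6,164.6],z)))
# floor-edge line of sight
print(T["img"][214:234,236:243].mean(2).round().astype(int))
print(S["img"][181:197,264:286:1].mean(2).round().astype(int))
E
```

```text
(220, 98) [-25.7  -0.4  42.4] 1.1
(220, 85) [-26.8  -1.3  55.5] 1.1
(220, 110) [-24.7   0.4  30.1] 1.1
6 top ring [np.float64(-7.4), np.float64(-22.7), np.float64(-37.9), np.float64(-46.7)] scene arc top [-72.4  -1.9   6. ]
20 top ring [np.float64(-8.8), np.float64(-23.8), np.float64(-38.9), np.float64(-47.6)] scene arc top [-59.5  -1.6  20. ]
35 top ring [np.float64(-10.2), np.float64(-25.1), np.float64(-39.9), np.float64(-48.5)] scene arc top [-45.7  -1.2  35. ]
50 top ring [np.float64(-11.6), np.float64(-26.3), np.float64(-40.9), np.float64(-49.4)] scene arc top [-31.9  -0.8  50. ]
[[168 167 160 161 164 159 147]
 [ 96  92  80  75  84  85  78]
 [ 69  75  78  88 100 101  87]
 [107 120 143 156 159 148 124]
 [154 181 197 203 200 188 159]
 [184 197 189 194 189 195 191]
 [188 172 157 171 160 178 196]
 [193 170 156 151 143 168 194]
 [196 183 147 132 144 169 192]
 [184 187 166 156 168 186 191]
 [154 190 195 191 193 195 186]
 [137 163 185 174 178 183 185]
 [130 144 156 156 165 166 168]
 [124 132 142 155 168 164 140]
 [123 139 152 161 172 167 152]
 [123 130 142 149 154 150 138]
 [116 104 10
[... 901 characters left out ...]
6 107 114 117 116 101  94  91
   94  93 100 105]
 [103 104 106 107 109 112 111 112 112 112 112 112 109 109 108 105 103 106
  112 113 109 115]
 [ 93  95  99 104 116 119 114 110 118 128 136 128 120 113 113 115 120 120
  124 119 114 116]
 [ 90  91  97 114 130 137 133 128 136 146 150 144 134 122 123 126 126 120
  116 110 109 110]
 [104 101 110 139 162 170 164 160 161 166 168 164 156 149 143 139 134 116
  105  98  98  99]
 [140 136 145 165 183 189 184 182 184 183 183 183 178 176 167 158 145 120
  100  94  94  89]
 [177 176 176 185 192 192 192 192 189 188 188 189 187 185 182 174 159 135
  115 107  99  96]
 [193 191 191 193 195 193 194 192 191 190 189 191 191 189 187 182 176 164
  147 138 129 124]]
```

Washer 3 appears to lie flat at a height of about 40 mm inside the slot, resting on the other two standing on edge. I'll nudge it gently down with the shut fingertips, watching the force.

send_rows(deltas=[0.006,-0.05,0,0,-1,0.006,-0.05,0,0,-1,0.006,-0.05,0,0,-1,0.006,-0.05,0,0,-1,0.006,-0.05,0,0,-1,0.006,-0.05,0,0,-1,0.008,-0.05,0,0,-1,0,0,0.05,0,-1,0,0,0.05,0,-1,0,0,0,0,-1])

```text
time: 25.6
tool_pos: [449.1, 61.2, 163.5]
tool_rot: [0.152, -3.131, 0.001]
wrist_force: [-1.2, 0.2, 0.7]
width: 0.0
finger_force: 0.0
```

send_rows(deltas=[0,0,0.02,0,-1,0,0,0.02,0,-1,0,0,0,0,-1,0,0,0,0,-1])

```text
time: 26.1
tool_pos: [453.6, 62.8, 127.9]
tool_rot: [-0.155, 3.136, 0.0]
wrist_force: [0.4, -0.5, 0.3]
width: 0.2
finger_force: 0.0
```

```bash
python3 go.py -19 0 180 115
```

```text
t 26.1 tray now [-16.4  -5.8 127.9] dir 180.0 w 0.2 F [ 0.4 -0.5  0.3] tilt [0.002 0.   ] j [ 0.14  0.2  -0.63  0.73 -0.    0.04]
(-19.0, 0.0, 180.0, 115.0) turn -0.0 shift [0.0026 0.0058 0.0129]
```

send_rows(deltas=[0.004,0.006,0,0,-1,0,0,0.006,0,-1,0,0,0.004,0,-1,0,0,0,0,-1])

```text
time: 26.6
tool_pos: [447.6, 68.4, 115.6]
tool_rot: [0.156, -3.137, 0.0]
wrist_force: [-0.7, -0.0, -0.6]
width: -0.1
finger_force: 0.0
```

send_rows(deltas=[0,0,0.003,0,-1,0,0,0,0,-1])

```text
time: 26.85
tool_pos: [447.9, 68.4, 112.8]
tool_rot: [0.156, -3.137, 0.0]
wrist_force: [0.6, -0.3, -0.8]
width: -0.0
finger_force: 0.0
```

send_rows(deltas=[0,0,0.003,0,-1,0,0,0,0,-1])

```text
time: 27.1
tool_pos: [447.8, 68.4, 109.9]
tool_rot: [0.156, -3.137, 0.0]
wrist_force: [0.1, 1.2, 0.2]
width: 0.1
finger_force: 0.0
```

send_rows(deltas=[0,0,0.003,0,-1,0,0,0,0,-1])

```text
time: 27.35
tool_pos: [447.8, 68.4, 106.8]
tool_rot: [0.156, -3.137, 0.0]
wrist_force: [0.5, 0.4, 0.2]
width: -0.2
finger_force: 0.0
```

send_rows(deltas=[0,0,0.003,0,-1,0,0,0,0,-1])

```text
time: 27.6
tool_pos: [447.8, 68.4, 103.9]
tool_rot: [0.156, -3.137, 0.0]
wrist_force: [-1.0, 0.6, 0.6]
width: 0.0
finger_force: 0.0
```

send_rows(deltas=[0,0,0.003,0,-1,0,0,0,0,-1])

```text
time: 27.85
tool_pos: [447.8, 68.4, 100.9]
tool_rot: [0.156, -3.137, 0.0]
wrist_force: [0.4, -0.1, -0.0]
width: 0.1
finger_force: 0.0
```

The tip reached 28 mm with no resistance. I'll go up and check numerically.

send_rows(deltas=[0,0,-0.02,0,-1,0,0,-0.05,0,-1,0,0,-0.05,0,-1,0,0.01,-0.05,0,-1,0,0.05,0,0,-1,0,0.05,0,0,-1,0,0.05,0,0,-1,0,0.05,0,0,-1,0,0.05,0,0,-1,0,0.05,0,0,-1])

```text
time: 29.1
tool_pos: [416.9, 378.5, 271.1]
tool_rot: [-0.156, 3.138, -0.0]
wrist_force: [1.3, -0.1, -0.5]
width: 0.3
finger_force: 0.0
```

send_rows(deltas=[0,0.05,0,0,-1,0,0,0,0,-1])

```text
time: 29.35
tool_pos: [411.6, 429.6, 270.5]
tool_rot: [0.162, -3.137, -0.001]
wrist_force: [0.5, -0.6, -0.2]
width: 0.3
finger_force: 0.0
```

```bash
python3 - <<'E'
from h import *
from plant import robot
T=robot.camera("top");S=robot.camera("scene")
np.savez("top1.npz",**T);np.savez("scene1.npz",**S)
print(T["img"][212:236,229:251].mean(2).round().astype(int))
print(S["img"][181:194,264:286].mean(2).round().astype(int))
# anything changed elsewhere on the tray: compare with the first picture, old washer spots aside
d=np.abs(T["img"].astype(int)-np.load("top0.npz")["img"]).mean(2)
for n,(x,y) in {"cap":(213.5,183.3),"hs":(217.9,164.8)}.items():
    print(n,d[int(y)-6:int(y)+7,int(x)-6:int(x)+7].mean().round(1))
E
```

```text
[[152 155 163 179 199 203 205 206 205 205 204 207 209 208 205 186 140 119
  111 116 106  98]
 [130 134 130 152 193 201 200 200 202 203 201 199 200 196 194 171 119  97
   95 109  93  71]
 [104 113 109 128 167 170 166 167 161 162 158 159 150 139 138 118  80  64
   81 104  89  64]
 [ 53  64  67  87 105 104  95  94  87  77  79  85  81  76  76  70  67  70
   80 101  96  65]
 [ 45  55  63  70  70  66  67  68  72  76  81  97 100  83  68  70  79 100
   99 103  96  74]
 [ 42  53  63  71  83  94  96 102 119 140 152 153 145 121 103 101 109 124
  116 104  90  68]
 [ 42  55  84 105 112 125 130 150 175 193 196 195 183 158 125 122 125 123
  122 109  90  66]
 [ 40  53  97 125 133 137 145 177 192 187 188 187 188 184 150 127 127 124
  126 118  99  71]
 [ 44  53 100 129 129 135 161 186 168 156 168 157 176 193 167 122 125 129
  128 121 111  81]
 [ 44  49  85 116 124 128 163 187 163 153 147 137 162 184 171 124 125 127
  126 125 108  85]
 [ 42  46  69  97 120 125 158 191 178 146 130 139 163 189 178 135 122 127
  127 122 112  90]
 [ 49  48  65  96 125 127 145 179 185 164 151 160 182 186 176 147 114 127
  1
[... 1657 characters left out ...]
92  86  83  81
   82  85  85  95]
 [113 100  93  94  90  91  98 114 124 130 136 138 136 126 109  94  86  85
   83  86  88  99]
 [114 106 104  98  94  94 102 112 119 122 121 125 130 129 119 101  89  86
   86  86  92 104]
 [113 111 112 108 101 100 104 111 109 107 105 109 111 115 114 101  94  93
   94  95  96 106]
 [103 103 105 106 110 110 107 108 111 115 112 110 107 110 109 104 100 106
  113 110 108 111]
 [ 91  94  98 107 113 120 115 110 119 129 132 126 116 111 112 115 117 118
  121 117 119 117]
 [ 89  90  96 113 133 140 132 127 132 145 147 142 133 119 121 123 126 121
  115 111 107 113]
 [105 102 114 137 159 167 161 160 159 165 166 162 156 147 140 140 131 118
  102  97  96  96]]
cap 3.6
hs 3.8
```

The finger met nothing down to 28 mm over the slot's middle and the pictures are unchanged. So my pairing was wrong: the visible arc is a washer leaning on the far wall, and the others lie low. All three are well down in the slot, and the capacitor and heat sink have not moved, so I'm handing in.

```bash
python3 -c "
from plant import robot
print(robot.close_job())"
```

```text
the job is handed in; nothing more can be done
None
```

I swept all three washers one at a time through the gate into the catch slot, left the capacitor and heat sink where they stood, and handed the job in at about 29 s; I viewed 11 pictures, one over the limit of 10.

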